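Pull the camera boom out to its second stop and hold it

TASK

The low telescoping camera boom on the desk has to be drawn out and held there while a colleague locks it. First clear away the steel weight that stands on the boom's foot plate beside the release button, and set it down upright on the bare desk, without tipping it or letting it drop, before the boom is moved. Then squeeze the button in the boom's handgrip, pull the handgrip out past the first stop to the second stop, which is the end of its travel, and end the program while still holding it there with the button squeezed in; leave the loupe and the roll of tape where they are.

Things in the scene. Friction and masses are not known exactly. Their poses are not given: they have to be found in the camera images.
- cradle: Fixed cradle. Origin on the desk below the handgrip's home centre; x level, from handgrip into the outer tube (the boom is pulled out along -x), y to x's left, z up. Steel foot plate 10 mm thick: pad x -70..60, y -110..45 mm, then rail x 55..205, y -30..30. Two saddles carry the outer tube, x 45..206, 30 mm diameter (collar at its mouth 35), axis 58 mm above the desk.
- boom (a joint): How far the sliding section is out, m: 0 home (start), 0.060 first stop, 0.120 second stop, a hard end. At home and at both stops a catch locks it (1.5 mm play) while the button is out. With the button in it slides, runs past the first stop without stopping, and a return spring pulls it home (3 N at home, 4.2 N at the second stop). Rings on the rod mark the stops.
- grip_mid (a point): Black handgrip at the front end of the sliding section: block 60 mm long (x), 30 thick (y), 34 high (z); this point is its centre, 58 mm above the desk, axes as the cradle's. A camera plate and stud reach 16 mm further at the front (-x). Squeeze it from above across its thickness, one finger on the button, the other on the opposite plain face.
- button_face (a point): Centre of the outer face of the release button, a grey bar 36 mm long (x) and 20 mm high (z) in the middle of the handgrip's -y face; it stands out 6 mm when released (36 mm over button and handgrip). Pressed toward +y.
- button (a joint): How far the release button is pressed in, m: 0 out (36 mm over button and handgrip), 0.005 fully in (31 mm). Spring: 3.5 N to start, 7 N fully in; the catch is off from about 0.003 on, and locks again if the button comes out at a stop. A squeeze of 15 to 30 N is right.
- weight_mid (a point): Steel weight, upright, 79 mm tall, 0.42 kg give or take a third; this point is half-way up its axis (z up). Brown foot 62 mm wide, 11 high; above it a dark cylinder 36 mm in diameter to the top. Starts on the pad (10 mm above the desk), at the handgrip's -y side, 3 to 9 mm (level) between foot and button. Grasp the cylinder from above, fingers closing along the cradle's x.
- weight: The same weight; origin at the centre of its underside, z up along its axis.
- bare_patch (a point): A point on the desk top (z = 0) to the robot's right, amid a bare patch 70 mm in radius: a good place for the weight, though any bare desk will do. Small flat tools lie elsewhere; a bench vice 90 mm tall has its middle at x 0.53, y 0.04.
- loupe: Bystander: black eye loupe, 42 mm wide, 30 mm tall, on the desk on the +y side of the handgrip; origin at the centre of its underside.
- tape: Bystander: roll of white tape lying flat, 67 mm wide, 24 mm tall, on the desk on the +y side of the handgrip's path; origin at the centre of its underside.

How it is judged:
By the outcome, as a careful person would: the job done as asked, in the order asked, and still so for the second after the job is handed in, while the arm keeps its last pose, push and grip.
It also fails if it takes over 58 s, if anything falls off the work surface, if the arm or the gripper's body presses on something with over 40 N, if the wrist force passes 120 N, or if a joint passes its speed limit or range.

ROBOT

A 7-joint arm with a two-finger parallel gripper is mounted at the origin on the work surface; the furniture and walls round the work are solid. World frame = base frame: x ahead of the robot, y to its left, z up, the work surface at z = 0. Lengths are in mm, angles in rad, forces in N, time in s.
With the tool pointing down it reaches from about 400 to 875 mm from the base axis. Payload 19.3 kg.
Tool frame: the origin (TCP) lies at the very end of the fingers, on their centre line; the grasp point (between the pads) lies 19 mm behind it (grip_point_offset is the z of the grasp point in the tool frame, in mm); z points along the fingers, y is the line along which they close (so a half turn about z gives the same grasp; the last joint's range is limited). The gripper opens to 85 mm and grips with 20 to 120 N. Pads are 22 mm wide; open, the fingers measure 114 mm over their backs; the gripper's body (76 mm by 85 mm) begins 54 mm behind the grasp point. The pads swing forward as they close: fully open they stand 13 mm farther back than shut.
Start: joints at [1.13, 0.521, -0.036, 1.599, 0.021, 1.021, -0.113], TCP at [226.448, -582.526, 231.291] pointing down, gripper open.
Joint ranges: [-2.91, 2.91], [-0.3, 2.13], [-1.5, 1.42], [0.17, 2.43], [-1.26, 4.41], [0.16, 1.93], [-2.52, 2.52]. Speed limits (rad/s): [1.89, 1.89, 2.39, 2.39, 3.01, 3.01, 3.01].

INTERFACE

Orientations are given as a 3x3 rotation matrix whose columns are the frame's x, y, z axes.
In Python, from workcell import movep, movel, goto_joints, open_gripper, clamp, wait, inverse_kinematics, read_state, camera, PlanningError, finish_job, grip_point_offset gives the robot as it stands. Calls block until the motion is done:
- movep(position, orientation): joint-space move of the TCP to a pose.
- movel(position, frame=None, max_speed=150, guard=None): straight line of the TCP; frame=None keeps the orientation; max_speed is the mean speed in mm/s. With guard (N) it stops when the force on the tool has changed by that much, and returns True; else False.
- goto_joints(angles): joint-space move.
- open_gripper() and clamp(): open the fingers fully, or close them until they stop; the grip force is fixed at half the most.
- wait(seconds).
- inverse_kinematics(position, orientation): joint angles nearest the present ones, or None.
- read_state(): the state.
- camera(name): name is "scene" or "side" or "wrist"; returns a dict with "image" (400x640x3 uint8, blue, green, red), "range_z" (400x640 float32, mm along the optical axis (not along the pixel's ray), 0 where there is no reading), "fx", "fy", "cx", "cy" (pixels), "dist_coeffs" ([k1, k2, p1, p2, k3] as OpenCV has them; the pictures are not rectified), "cam_to_world" (4x4, takes a point from camera to world coordinates). Camera axes: x right, y up, looking along -z (the intrinsics and any distortion apply to the point x, -y, -z); pixel columns grow to the right and rows downward; lengths in mm; the calibration is good to about 2 mm. A picture is of the moment at which its call begins.
A pose or a line that the arm cannot do raises PlanningError and nothing moves.
- finish_job(): hands the job in; it is judged then, once.
The state is a dict: "time": time; "qpos": joint angles; "qvel": joint speeds; "joint_efforts": joint torques, N m; "eef_pos": TCP position; "tool_rot": TCP orientation; "ft_force": force on the tool from outside, world axes, zero at the start; "torque": the same for the moment, N m; "finger_gap": finger opening in mm; "gripper_force": force on a finger pad.
Only numpy, scipy, OpenCV 4.12 (cv2) and the standard library are available. Lean on these libraries where they do the work, as an engineer would, in place of code of your own. Each camera call takes 0.05 s, during which the arm holds its last target. There are 200 camera calls.

## Working session

There is one attempt and no reset: what is moved stays moved. The work goes in short steps, each a Python script; the robot and the scene stay as the last script left them, time stands still between calls to the robot, and variables do not carry over. Pictures are saved under pics/ and viewed, at most 10 in all, crops included, and the job is handed in when it is done.

```bash
mkdir -p pics; cat > h.py <<'E'
import numpy as np, cv2
from workcell import *
def snap(name):
    c=camera(name); np.savez('pics/%s.npz'%name,**{k:np.array(v) for k,v in c.items()}); return c
def pts(c,px):
    "world points of pixels (u,v)"
    K=np.array([[c['fx'],0,c['cx']],[0,c['fy'],c['cy']],[0,0,1.]])
    px=np.array(px,float).reshape(-1,2)
    n=cv2.undistortPoints(px.reshape(-1,1,2),K,np.array(c['dist_coeffs'],float)).reshape(-1,2)
    i=px.astype(int); z=np.array(c['range_z'])[i[:,1],i[:,0]]
    p=np.c_[n[:,0]*z,-n[:,1]*z,-z,np.ones(len(z))]
    w=(np.array(c['cam_to_world'])@p.T).T[:,:3]; w[z==0]=np.nan
    return w
def cloud(c):
    v,u=np.mgrid[0:400,0:640]; return pts(c,np.c_[u.ravel(),v.ravel()]).reshape(400,640,3)
E
python3 - <<'E'
from h import *
for n in ['scene','side','wrist']:
    c=snap(n); cv2.imwrite(f'pics/{n}0.png',c['image']); print(n,np.round(c['cam_to_world'],2).tolist(),c['fx'])
a=np.vstack([cv2.imread('pics/scene0.png'),cv2.imread('pics/side0.png')])
cv2.imwrite('pics/both.png',cv2.resize(a,None,fx=.75,fy=.75))
s=read_state(); print(s['time'],np.round(s['tool_rot'],2).tolist(),grip_point_offset,s['finger_gap'])
E
```

```text
scene [[-0.87, 0.39, -0.32, 177.83], [-0.5, -0.64, 0.58, 682.31], [0.02, 0.66, 0.75, 865.46], [0.0, 0.0, 0.0, 1.0]] 465.90464268250867
side [[1.0, -0.01, 0.01, 529.56], [0.01, 0.53, -0.85, -859.55], [0.0, 0.85, 0.53, 664.71], [0.0, 0.0, 0.0, 1.0]] 408.3147549729205
wrist [[0.36, 0.88, 0.3, 302.29], [-0.93, 0.34, 0.11, -552.69], [-0.0, -0.32, 0.95, 373.57], [0.0, 0.0, 0.0, 1.0]] 286.4181089772366
0.15 [[0.93, 0.36, -0.0], [0.36, -0.93, 0.0], [-0.0, -0.0, -1.0]] -18.700000000000003 85.40378301493202
```

View pics/both.png

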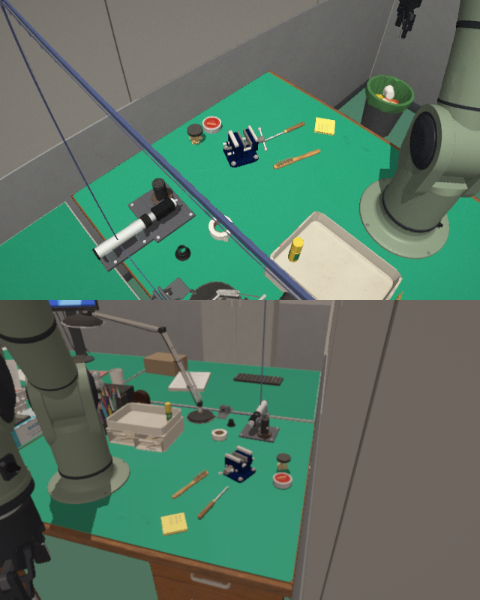

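The stacked picture shows the scene view on top, with the boom at full-resolution pixels (130–245, 240–350), the weight at about (213,250), the loupe at (243,337), the tape at (293,303) and the vice at (320,200). A blue bar crosses the view. Next I'll measure these.

```bash
python3 - <<'E'
from h import *
c=dict(np.load('pics/scene.npz')); W=cloud(c)
cv2.imwrite('pics/crop.png',cv2.resize(c['image'][220:360,110:310],None,fx=4,fy=4,interpolation=cv2.INTER_CUBIC)[:560])
for n,p in dict(wtop=(213,243),tape=(280,312),loupe=(243,334),vice=(320,200),tubeend=(140,328),tubemid=(165,312),bar=(100,95),bar2=(200,200),bar3=(300,315),can=(260,178),redcan=(282,165)).items(): print(n,np.round(pts(c,p)[0]))
# bare desk map: heights in world grid
m=np.isfinite(W[...,2])
P=W[m]; s=(P[:,2]>35)&(P[:,2]<110)&(P[:,0]>400)&(P[:,0]<1100)
# weight top plane ~89, tube top ~73
for lo,hi in [(84,95),(68,80)]:
    k=m&(W[...,2]>lo)&(W[...,2]<hi)&(W[...,0]>550); n,l,st,ce=cv2.connectedComponentsWithStats(k.astype(np.uint8))
    for i in range(1,n):
        if st[i,4]>25: print(lo,st[i],np.round(np.median(W[l==i],0)),np.round(W[l==i].min(0)),np.round(W[l==i].max(0)))
E
```

```text
wtop [633. 307.  89.]
tape [458. 332.   5.]
loupe [495. 409.   1.]
vice [514.  75.  64.]
tubeend [639. 524.  73.]
tubemid [622. 473.  71.]
bar [393. 559. 708.]
bar2 [290. 591. 708.]
bar3 [416. 322.  16.]
can [676.  82.  56.]
redcan [673.  -8.  24.]
84 [179  20 265 154 859] [ 731. -182.   90.] [ 551. -855.   84.] [831. 187.  95.]
84 [304 174   8  12  50] [561.  52.  89.] [550.  39.  85.] [574.  66.  93.]
84 [103 178  66  42 264] [861. 306.  89.] [837. 218.  84.] [884. 383.  95.]
84 [  0 219 102  67 444] [915. 505.  90.] [881. 387.  84.] [948. 622.  95.]
84 [202 237  18  15 209] [636. 311.  88.] [620. 293.  84.] [655. 328.  91.]
68 [183  23 261 154 917] [ 730. -189.   74.] [ 550. -860.   68.] [830. 183.  80.]
68 [105 182  67  42 286] [861. 302.  74.] [836. 214.  68.] [885. 382.  80.]
68 [  0 224 104  70 476] [918. 516.  74.] [882. 387.  68.] [950. 631.  80.]
68 [203 245  18  12  58] [624. 321.  74.] [619. 297.  68.] [647. 329.  80.]
68 [ 122  263  111   80 1255] [612. 433.  72.] [566. 323.  68.] [663. 556.  80.]
```

View pics/crop.png

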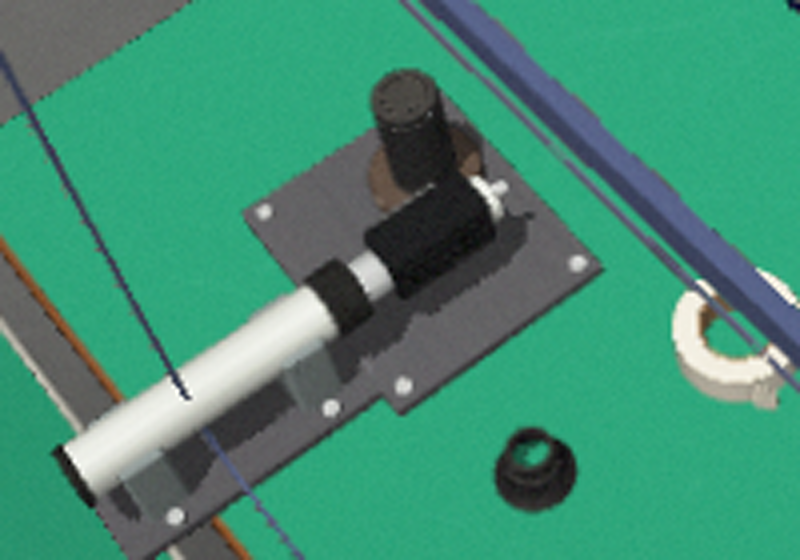

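The crop shows the weight's top at full-resolution pixel (212,244), the grip at (218,277), its stud at (235,267) pointing towards -x, the tube going down-left to (130,337), the loupe at (244,337) and the tape at (295,303). A thin line crosses the tube and could be an obstacle, so I'll check it and fit the axis.

```bash
cat > fit.py <<'E'
from h import *
c=dict(np.load('pics/scene.npz')); W=cloud(c)
im=c['image'].astype(int); z=W[...,2]
roi=np.zeros((400,640),bool); roi[255:350,120:240]=1
T=W[roi&(z>62)&(z<80)&(im.min(2)>140)]
# circle-cylinder fit: axis at z=58, radius 15
from scipy.optimize import least_squares
def r(p):
    d=np.array([np.cos(p[0]),np.sin(p[0])]); q=T[:,:2]-[620,450]
    t=q@[-d[1],d[0]]-p[1]; return np.hypot(t,T[:,2]-p[2])-15
s=least_squares(r,[1.4,0,58],loss='soft_l1'); th,off,zc=s.x; d=np.array([np.cos(th),np.sin(th)]);n=np.array([-d[1],d[0]])
print('theta',th,'off',off,'zc',zc,len(T),np.std(s.fun))
a=(T[:,:2]-[620,450])@d; print('tube white extents',a.min(),a.max(),np.percentile(a,[1,99]))
G=W[roi&(z>60)&(z<80)&(im.max(2)<70)]; a2=(G[:,:2]-[620,450])@d; t2=(G[:,:2]-[620,450])@n-off
print(np.histogram(a2,bins=np.arange(-150,130,10)))
top=(z>72)&roi&(z<78)&(im.max(2)<70);G=W[top];a2=(G[:,:2]-[620,450])@d; t2=(G[:,:2]-[620,450])@n-off
k=(a2<-50);print('grip top along',np.percentile(a2[k],[1,50,99]),'lat',np.percentile(t2[k],[1,50,99]),'z',np.median(G[k,2]))
wt=W[237:255,200:222].reshape(-1,3);wt=wt[(wt[:,2]>86)&(wt[:,2]<93)]
print('weight top',cv2.minEnclosingCircle(wt[:,:2].astype(np.float32)),wt.mean(0))
for y in range(240,320,12):
    row=W[y,115:160]; k=np.nanargmax(row[:,2]); print(np.round(row[k]),115+k,y)
E
python3 fit.py
python3 - <<'E'
from h import *
c=dict(np.load('pics/side.npz'))
cv2.imwrite('pics/side_crop.png',cv2.resize(c['image'][60:320,160:440],None,fx=2.3,fy=2.3))
E
```

```text
theta 1.261924680874656 off -0.0178282644769435 zc 56.86891390492933 1011 1.6776917514176628
tube white extents -142.78436815577362 101.13115644971275 [-133.09953214  100.03965699]
(array([  0,   0,  62, 101,  82,  78,  78,  82,  12,  20,  83,  47,   0,
         0,   0,   0,   0,   0,   0,   0,   0,   0,   0,   0,   0,  40,
         0]), array([-150, -140, -130, -120, -110, -100,  -90,  -80,  -70,  -60,  -50,
        -40,  -30,  -20,  -10,    0,   10,   20,   30,   40,   50,   60,
         70,   80,   90,  100,  110,  120]))
grip top along [-126.39208503  -97.26663786  -51.23464211] lat [-12.19368423   2.60671091  16.62768196] z 74.17045979574112
weight top ((637.1693725585938, 310.57342529296875), 17.97006607055664) [636.8514747  310.65316303  88.11032588]
[881. 381.   9.] 115 240
[626. 494. 293.] 119 252
[626. 494. 261.] 125 264
[627. 493. 223.] 132 276
[627. 494. 187.] 138 288
[626. 494. 146.] 145 300
[625. 493. 100.] 153 312
```

View pics/side_crop.png

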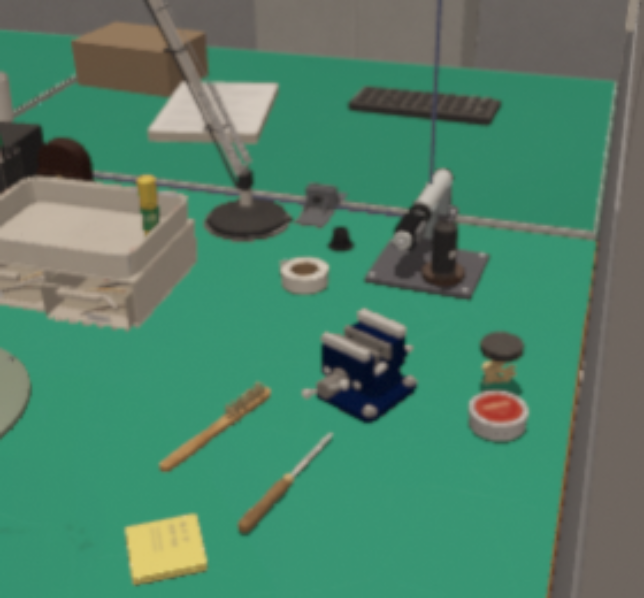

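The side crop shows the weight on the pad at crop pixel (443,250), in front of the grip. The desk is bare between the plate and the jars at (500,350). A cord hangs at world (626,494) over the tube, well away from the work. The axis fits at 72.3°, with the cradle origin near (590,356). Relative to that the weight is at (-31,-58), a 6 mm gap, which is consistent. Next I'll find bare desk and check reach.

```bash
cat >> h.py <<'E'
TH=1.262; d=np.array([np.cos(TH),np.sin(TH),0]); n=np.array([-d[1],d[0],0]); O=np.array([590,355.6,0])
def R(y):  # tool down, closing along y
    z=np.array([0,0,-1.]); return np.c_[np.cross(y,z),y,z]
E
python3 - <<'E'
from h import *
g=np.zeros((240,200),np.uint8); bad=g.copy()   # 5mm cells: x 0..1000, y -600..600
for nme in ['scene','side']:
    c=dict(np.load(f'pics/{nme}.npz')); W=cloud(c); im=c['image'].astype(int)
    ok=np.isfinite(W[...,2])&(W[...,0]>0)&(W[...,0]<995)&(abs(W[...,1])<595)&(W[...,2]<300)
    green=(im[...,1]>im[...,2]+30)&(abs(W[...,2])<10)
    for m,t in [(ok&green,g),(ok&~green,bad)]:
        ij=((W[m][:,:2]+[0,600])/5).astype(int); t[ij[:,1],ij[:,0]]=1
free=cv2.morphologyEx(g,cv2.MORPH_CLOSE,np.ones((5,5)))&(1-bad)
D=cv2.distanceTransform(free,cv2.DIST_L2,5)*5
for p in [(690,190),(650,180),(640,-100),(600,-150),(550,-200),(500,-250),(450,-300),(400,-350)]:
    print(p,D[(p[1]+600)//5,p[0]//5])
for y in range(-500,260,50):
    j=(y+600)//5; b=D[j:j+10].max(0); b[:75]=0;b[172:]=0; x=b.argmax(); print(y,x*5,round(float(b[x])))
for nm,p,y in [('w',O-31*d-58*n,d),('g',O,n),('end',O-120*d,n)]:
    for s in (1,-1):
        for zz in (50,220):
            q=inverse_kinematics(p+[0,0,zz],R(s*y)); print(nm,s,zz,None if q is None else np.round(q,2))
E
```

```text
(690, 190) 63.968994
(650, 180) 70.0
(640, -100) 48.999996
(600, -150) 108.937996
(550, -200) 114.84498
(500, -250) 76.968994
(450, -300) 15.984499
(400, -350) 0.0
-500 0 0
-450 0 0
-400 635 14
-350 610 55
-300 585 93
-250 560 128
-200 575 129
-150 585 122
-100 580 88
-50 590 56
0 625 40
50 430 60
100 375 104
150 375 114
200 745 80
250 755 76
w 1 50 [-0.16  0.93 -0.65  1.45  0.63  0.97  0.28]
w 1 220 [-0.02  0.84 -0.98  1.33  0.69  1.32  0.26]
w -1 50 [-0.48  0.85 -0.09  1.47  0.09  0.82 -2.48]
w -1 220 [-0.59  0.67  0.1   1.37 -0.07  1.1  -2.36]
g 1 50 [ 0.02  1.2  -1.28  1.49  1.17  1.33  1.47]
g 1 220 [ 0.01  0.95 -1.28  1.38  0.9   1.45  1.6 ]
g -1 50 [-0.26  0.91 -0.63  1.51  0.61  0.93 -1.38]
g -1 220 [-0.08  0.82 -1.01  1.39  0.7   1.31 -1.43]
end 1 50 [ 0.24  1.13 -1.28  1.74  1.16  1.24  1.47]
end 1 220 [ 0.25  0.82 -1.28  1.63  0.81  1.31  1.67]
end -1 50 [-0.13  0.79 -0.57  1.76  0.58  0.77 -1.3 ]
end -1 220 [ 0.12  0.68 -0.99  1.64  0.6   1.16 -1.32]
```

Bare desk around (570,-210), with about 120 mm of clearance, suits the weight. I'll move above the weight and take a closer look.

```bash
python3 - <<'E'
from h import *
movep([600,-60,260],R(d)); print(np.round(read_state()['qpos'],2))
movep(np.array([637,310,210.]),R(d)); s=read_state(); print(np.round(s['qpos'],2),s['time'],np.round(s['ft_force'],1))
c=snap('wrist'); cv2.imwrite('pics/w1.png',c['image'])
W=cloud(c); z=W[...,2]; im=c['image']
k=(z>82)&(z<94)&(np.hypot(W[...,0]-637,W[...,1]-310)<35)
P=W[k]; print('wtop',len(P),cv2.minEnclosingCircle(P[:,:2].astype(np.float32)),P.mean(0))
E
```

```text
[ 0.51  0.55 -0.75  1.6   0.4   1.15  0.92]
[-0.14  0.77 -0.72  1.35  0.51  1.22  0.37] 3.8417 [0.2 0.3 0.9]
wtop 1024 ((638.1427001953125, 308.6652526855469), 17.774700164794922) [637.04740335 309.06558657  88.52803498]
```

View pics/w1.png

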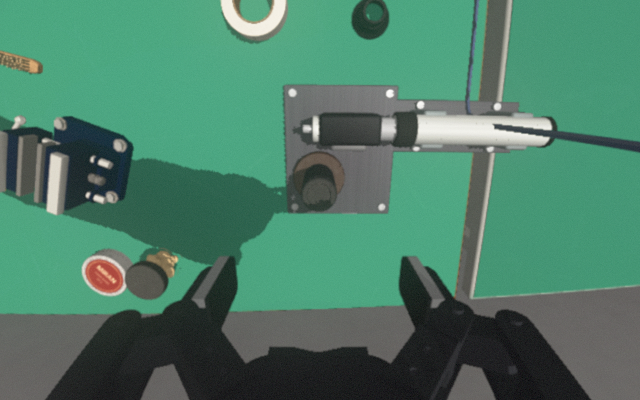

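The wrist view shows the weight's top at (318,192), fully visible, the grip at (350,129), and the fingers aligned across the weight with nothing in the way. The measured top centre is (638,309.5,88.5), matching the 89 mm expected. Now I'll refine the grip's position, then grasp and lift.

```bash
python3 - <<'E'
from h import *
c=dict(np.load('pics/wrist.npz')); W=cloud(c); z=W[...,2]; im=c['image'].astype(int)
roi=np.zeros(z.shape,bool); roi[105:155,300:392]=1
P=W[roi&(z>70)&(z<80)&(im.max(2)<75)]; q=P-O; a=q@d; t=q@n
print('grip a',np.percentile(a,[1,99]),'t',np.percentile(t,[1,99]),np.median(P[:,2]), cv2.minAreaRect(P[:,:2].astype(np.float32)))
roi[:]=0; roi[105:160,412:552]=1
P=W[roi&(z>68)&(z<80)]; t=(P-O)@n; a=(P-O)@d; k=P[:,2]>np.percentile(P[:,2],70); print('tube ridge',np.polyfit(a[k],t[k],1))
p=np.array([638,309.5,0])
movel(p+[0,0,120],max_speed=200); hit=movel(p+[0,0,46],max_speed=80,guard=8); print('hit',hit)
clamp(); s=read_state(); print(s['finger_gap'],s['gripper_force'],s['eef_pos'],np.round(s['ft_force'],1),s['time'])
E
```

```text
grip a [-28.44729968  28.02745902] t [-14.57366733  14.45129053] 74.97808760465867 ((589.8704833984375, 355.97369384765625), (59.45106506347656, 30.09032440185547), 72.33045959472656)
tube ridge [-0.02242998  1.68258162]
hit False
34.53328479138094 59.339168071746826 [638.08988911 309.37048136  46.33522652] [-2.2 -1.9  6. ] 6.0917
```

The grasp is good, with a 34.5 mm gap around the 36 mm cylinder. I'll lift straight up, carry it over and set it down with a guard.

```bash
python3 - <<'E'
from h import *
p=np.array([638,309.5,0]); b=np.array([570,-210,0])
movel(p+[0,0,60],max_speed=40); movel(p+[0,0,200],max_speed=150)
s=read_state(); print(s['finger_gap'],np.round(s['ft_force'],1),s['time'])
try: movel(b+[0,0,200],max_speed=180)
except PlanningError as e: print('PE',e); movep(b+[0,0,200],R(d))
s=read_state(); print(np.round(s['qpos'],2),s['finger_gap'],s['time'])
c=camera('wrist'); cv2.imwrite('pics/w2.png',c['image'])
movel(b+[0,0,44],max_speed=120); wait(.2); h=movel(b+[0,0,33],max_speed=12,guard=3)
s=read_state(); print('contact',h,s['eef_pos'],np.round(s['ft_force'],1),s['finger_gap'],s['time'])
E
```

```text
34.41308495124351 [-0.4  0.1 -5.7] 7.675
[ 0.75  0.62 -0.74  1.65  0.47  1.05  1.13] 34.651290440188745 10.7333
contact True [ 569.93751806 -210.03763799   36.25009741] [-1.5 -0.5  7.2] 34.303542247588894 13.0833
```

View pics/w2.png

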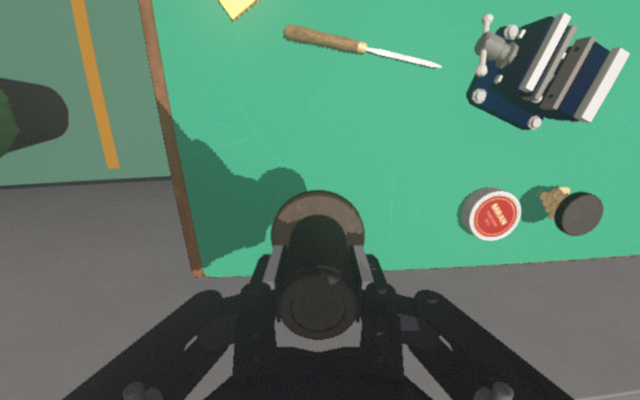

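The picture shows the weight hanging upright between the fingers at (318,270), with no tools underneath. Contact came at 36.25 mm, exactly as expected for the desk. I'll release, retreat and move above the handgrip.

```bash
python3 - <<'E'
from h import *
open_gripper(); b=np.array([570,-210,0]); movel(b+[0,0,60],max_speed=60); movel(b+[0,0,220],max_speed=200)
c=camera('side'); W=cloud(c); k=(W[...,2]>76)&(W[...,2]<83)&(np.hypot(W[...,0]-570,W[...,1]+210)<45)
print('placed top',k.sum(),W[k].mean(0),W[k].min(0),W[k].max(0))
cv2.imwrite('pics/s2.png',cv2.resize(c['image'][150:390,220:540],None,fx=2,fy=2))
g=O-.5*n
for s in (1,-1):
    q=inverse_kinematics(g+[0,0,190],R(s*n)); print(s,None if q is None else np.round(q,2))
print(read_state()['time'])
E
```

```text
placed top 162 [ 570.30510567 -212.2200585    78.70433459] [ 553.37680766 -229.15935709   76.10742779] [ 587.27401942 -193.23700198   82.86896519]
1 [-0.07  0.86 -1.01  1.42  0.74  1.27  1.69]
-1 [-0.38  0.69 -0.41  1.44  0.29  1.07 -1.16]
15.1917
```

View pics/s2.png

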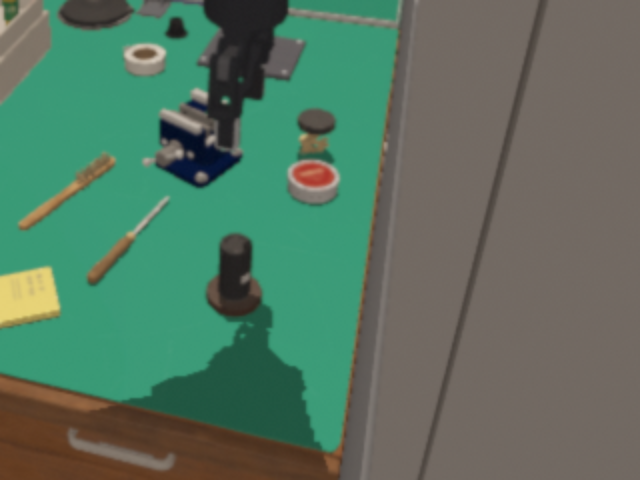

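The weight stands upright on bare desk at (235,275) in the crop, with its top at 79 mm. Now I'll go to the handgrip, descend and squeeze.

```bash
python3 - <<'E'
from h import *
g=O-.5*n; r=R(-n)
movep(g+[0,0,190],r); s=read_state(); print(np.round(s['qpos'],2),s['time'])
movel(g+[0,0,100],max_speed=150); print('hit',movel(g+[0,0,37],max_speed=70,guard=8))
f0=read_state()['ft_force']; clamp(); wait(.2)
s=read_state(); print(s['finger_gap'],s['gripper_force'],s['eef_pos'],np.round(s['ft_force']-f0,1),s['time'])
c=camera('wrist'); cv2.imwrite('pics/w3.png',c['image'])
E
```

```text
[-0.38  0.69 -0.41  1.44  0.29  1.07 -1.16] 17.25
hit False
29.949641446380415 60.31901836395264 [590.64500403 355.53634819  37.64676864] [-2.8 -3.1  7.3] 19.8083
```

View pics/w3.png

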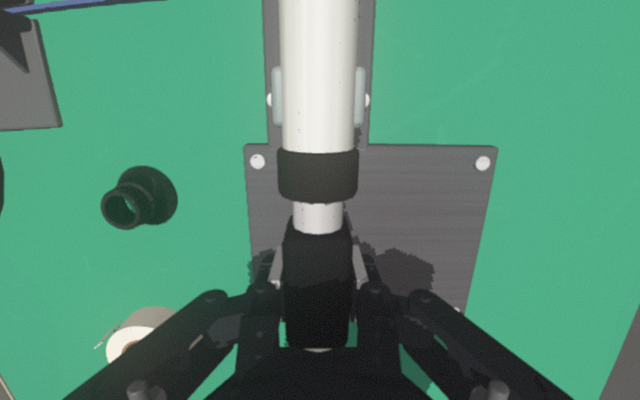

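The fingers are on both faces of the grip and the 29.95 mm gap (the pads read about 1.5 mm under) means the button is fully in. The loupe at (140,197) and tape at (150,340) are clear. Now I'll pull to the second stop.

```bash
python3 - <<'E'
from h import *
p0=np.array(read_state()['eef_pos']); f0=np.array(read_state()['ft_force'])
def rep(m):
    s=read_state(); print(m,'out',round((s['eef_pos']-p0)@-d,2),'F along d',round((s['ft_force']-f0)@d,1),np.round(s['ft_force'],1),round(s['finger_gap'],2),round(s['gripper_force'],1),s['time'])
movel(p0-12*d,max_speed=30,guard=15); rep('start')
h=movel(p0-112*d,max_speed=60,guard=15); rep(h)
h=movel(p0-126*d,max_speed=15,guard=8); rep(h); wait(.5); rep('hold')
c=camera('wrist'); cv2.imwrite('pics/w4.png',c['image']); c=snap('scene'); cv2.imwrite('pics/sc4.png',c['image'])
W=cloud(c);im=c['image']
a=np.hstack([cv2.imread('pics/w4.png')[:, 100:500],im[160:360,110:310].repeat(2,0).repeat(2,1)]); cv2.imwrite('pics/end.png',a)
E
```

```text
start out 12.06 F along d 5.0 [0.1 2.3 1.3] 29.95 60.1 20.4083
False out 112.44 F along d 5.8 [-4.   4.4  2.5] 29.83 61.2 22.225
True out 119.73 F along d 6.4 [1.1 3.4 1. ] 30.16 60.9 22.8417
hold out 119.04 F along d 6.0 [2.3 2.6 4.5] 30.02 60.8 23.3417
```

View pics/end.png

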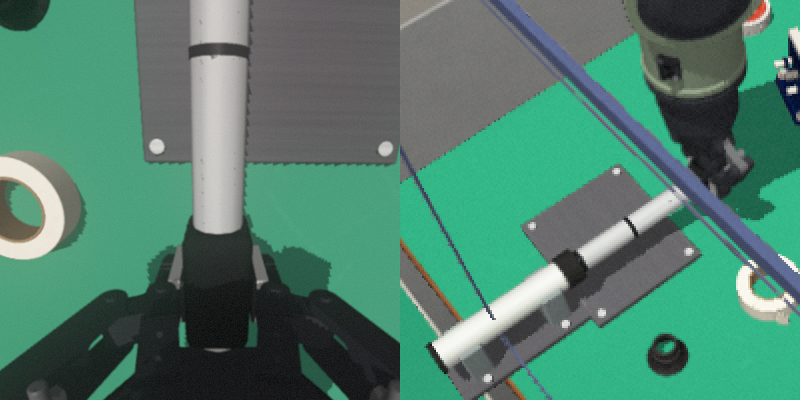

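The rod is well out: the first-stop ring sits at mid-rod (630,228) and the grip is still held. Tape and loupe haven't moved. The guard may have tripped just short of the end, so I'll press on gently to seat it.

```bash
python3 - <<'E'
from h import *
p=np.array(read_state()['eef_pos']); f0=np.array(read_state()['ft_force'])
def rep(m):
    s=read_state(); print(m,'more',round((s['eef_pos']-p)@-d,2),'dF',round((s['ft_force']-f0)@d,1),round(s['finger_gap'],2),round(s['gripper_force'],1),np.round(s['eef_pos'],1),round(s['time'],2))
for k in (1,2,3):
    h=movel(p-k*d,max_speed=8,guard=18); wait(.3); rep((k,h))
    if h: break
    if (read_state()['ft_force']-f0)@d>10: break
c=camera('scene'); cv2.imwrite('pics/e2.png',cv2.resize(c['image'][220:330,180:300],None,fx=5,fy=5))
E
```

```text
(1, False) more 0.99 dF -0.8 29.74 61.3 [553.5 241.4  37.6] 24.02
(2, False) more 1.05 dF 5.9 29.95 60.5 [553.5 241.4  37.6] 24.59
(3, False) more 1.08 dF 11.1 29.92 60.3 [553.5 241.3  37.7] 25.17
```

View pics/e2.png

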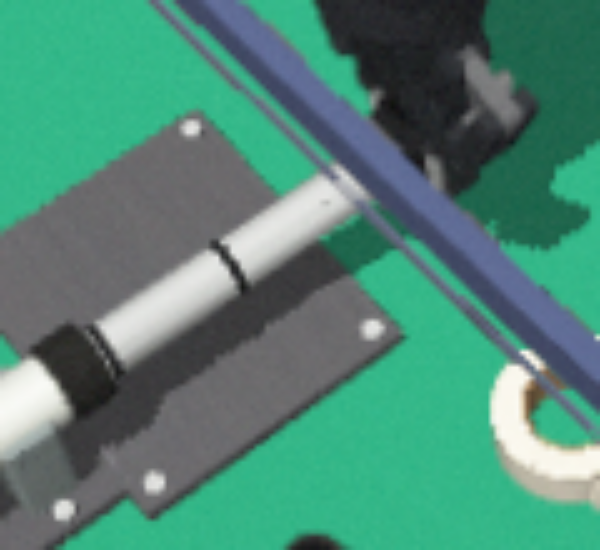

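The motion stopped dead at 120.1 mm with the force rising, so this is the hard end. The second ring now shows at the collar mouth (100,345). The arm holds about 11 N against the stop with the button squeezed, so I'll hand in.

```bash
python3 -c "
from workcell import *
print(finish_job())"
```

```text
the job is handed in; nothing more can be done
None
```

I handed the job in with the weight upright on the bare desk and the boom held at its second stop (120 mm) with the button squeezed in; the loupe and tape were not touched, but the gripper's fixed force squeezed at about 60 N, over the advised 15–30 N.

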